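# Find and open the unlocked port cover on the test console

### The arm

A 6-joint arm with a two-finger parallel gripper is mounted at the origin on the work surface. World frame = base frame: x ahead of the robot, y to its left, z up, the work surface at z = 0. Lengths are in mm, angles in rad, forces in N, time in s.
With the tool pointing down it reaches from about 350 to 875 mm from the base axis. Payload 4.2 kg.
Tool frame: the origin (TCP) lies midway between the tips of the shut fingers; the grasp point (between the pads) lies 19 mm behind it (arm.tcp_to_grasp is the distance from the TCP to the grasp point, in mm); z points along the fingers, y is the line along which they close (so a half turn about z gives the same grasp; the last joint's range is limited). The gripper opens to 85 mm and grips with 20 to 120 N. Pads are 22 mm wide; open, the fingers measure 114 mm over their backs; the gripper's body (76 mm by 85 mm) begins 54 mm behind the grasp point. The pads swing forward as they close: fully open they stand 13 mm farther back than shut.
Start: joints at [-0.937, 0.385, 0.008, 0, -1.194, -0.259], TCP at [228.818, -581.585, 231.312] pointing down, gripper open.
Joint ranges: [-3.14, 3.14], [-1.21, 2.06], [-1.07, 1.41], [-3.16, 2.05], [-2.99, -0.16], [-3.1, 3.1]. Speed limits (rad/s): [2.79, 2.79, 3.14, 3.14, 3.14, 3.14].

### API

Orientations are given as a unit quaternion [x, y, z, w].
In Python, from bench import arm gives the robot as it stands.
- The arm moves only by the tool arm_command, never from a script. Its argument "rows" is a list of rows, each a list of 2 entries, a list of its own where there are three numbers: the shift along the tool's x, y, z as a fraction of full scale, then the turn, a rotation vector about the tool's x, y, z as a fraction of full scale. In form: [[[x, y, z], [wx, wy, wz]], ...]. A call has 1 to 5 rows; each row is the pose to reach, as a shift and turn from the pose commanded when the call began, along the tool's axes at that moment, turning the shorter way round; what a row does not reach only later rows make up. Full scale, the value 1, is 0.25 m for a shift and 180 degrees for a turn. A row lasts 1/10 s, in which the tool goes at most 50 mm and 8.59 degrees, less where a joint would pass 70% of its speed; a pose out of reach is approached as far as the arm can. A call with a number of a shift or a turn outside -1 to 1 is refused whole. A call with a gripper value outside its range is refused whole. "grip" is the opening, from 0 (shut) to 1 (fully open), set as the call begins (left out, the last holds). The fingers move at their own pace and stop on an object; the grip force is fixed at half the most. Time passes only in rows, so rows that repeat a pose let the fingers close. It gives the time, the measured TCP pose, the force, the opening and the grip force at its end, in the units of the state.
- arm.read_state(): the state, without advancing time (a new reading comes with each control period).
- arm.get_image(name): name is "side" or "top" or "wrist"; returns (picture, depth): 400x640x3 uint8, blue, green, red; 400x640 float32, mm along the optical axis (not along the pixel's ray), 0 where there is no reading.
- arm.camera_info(name): a dict with "fx", "fy", "cx", "cy" (pixels), "k1" (the pictures are not rectified: a ray, as slopes to the right and down, at radius r is drawn at 1 + k1 r^2 times it, then the intrinsics apply), "extrinsics" (4x4, takes a point from camera to world coordinates). Camera axes: x right, y down, z forward; pixel columns grow to the right and rows downward; lengths in mm; the calibration is good to about 2 mm. A picture is of the moment at which its call begins: read the wrist's pose just before it. camera_info takes no time and is no camera call; for the wrist camera it gives the pose at the moment of the call.
- arm.job_done(): hands the job in; it is judged then, once.
Trained networks look in the newest picture that a camera, given by its name, has taken for a name from the list of things; names that differ only in an ending like _2 or _b are one class to them, and where a whole thing is asked for, a point or a joint stands for the part that bears it (a point fixed in the world has none). Each returns a list of dicts, best first, with "score" (0 to 1); they miss things now and then, are a little off and sometimes report something else, mostly with a low value. They report only what shows in the picture. A call takes as long as a camera call.
- arm.spot_in(camera, query): "position" ([column, row] in pixels, amid what is visible of it).
The state is a dict: "clock": time; "joints": joint angles; "joint_vel": joint speeds; "joint_efforts": joint torques, N m; "position": TCP position; "ee_rot": TCP orientation; "contact_force": force on the tool from outside, world axes, zero at the start; "wrist_torque": the same for the moment, N m; "gripper_width": finger opening in mm; "grasp_force": force on a finger pad.
Only numpy, scipy, OpenCV 4.12 (cv2) and the standard library are available. Lean on these libraries where they do the work, as an engineer would, in place of code of your own. Each camera call takes 0.05 s, during which the arm holds its last target. There are 200 camera calls.

### The job

One of the four identical covers in the deck of the grey test console is unlocked. Press the covers down on the raised strip at their far end until you find the one that rocks, then push that cover open until it stands upright by itself. Leave the other covers shut, and do not pick up, shift or knock over anything lying around.

Things in the scene. Friction and masses are not known exactly. Their poses are not given: they have to be found in the camera images.
- console: Grey steel box fixed to the bench, 220 (x) x 520 (y) x 80 mm high. Origin: centre of its underside; x points away from the robot, y along the row of covers. Four identical aluminium covers lie flush in its flat deck, 130 mm apart along y, each over a well 68 mm deep, 94 mm wide, from x = -65 to +51 mm; 36 mm of solid deck between wells. One cover is unlocked, three are locked; they look alike.
- cover_a (a joint): Tilt of the leftmost (+y end of the console) cover, rad: 0 flush, 1.6 its stop just past upright. A plate 110 (x) x 90 (y) x 4 mm that rocks about an axis along y at mid-thickness, 40 mm from its far edge, 70 mm from its near edge: far end down into the well, near edge up. The pivot is stiff, so an unlocked cover stays at whatever angle it is left. Pressing the near end moves none.
- pad_a (a point): Centre of the top of the raised black rubber strip (14 x 50 mm, 2 mm high) on the far end of the leftmost (+y end of the console) cover, 25 mm beyond its pivot, 15 mm from its far edge: the place to press. Moves with the cover. Unlocked, it sinks into the well at 3 to 6 N (12 mm down tilts the cover about 0.6 rad, 24 mm about 1); locked, it gives less than 2 mm.
- lip_a (a point): Middle of the near top edge of the leftmost (+y end of the console) cover, 70 mm from its pivot on the robot's side. Moves with the cover: rises as it tilts, about 70 mm above the deck when upright. A level push on the edge jams by friction while the tilt is small (below about 1 rad): follow the edge's arc, up and away.
- cover_b (a joint): Tilt of the second from the left cover, rad: 0 flush, 1.6 its stop just past upright. A plate 110 (x) x 90 (y) x 4 mm that rocks about an axis along y at mid-thickness, 40 mm from its far edge, 70 mm from its near edge: far end down into the well, near edge up. The pivot is stiff, so an unlocked cover stays at whatever angle it is left. Pressing the near end moves none.
- pad_b (a point): Centre of the top of the raised black rubber strip (14 x 50 mm, 2 mm high) on the far end of the second from the left cover, 25 mm beyond its pivot, 15 mm from its far edge: the place to press. Moves with the cover. Unlocked, it sinks into the well at 3 to 6 N (12 mm down tilts the cover about 0.6 rad, 24 mm about 1); locked, it gives less than 2 mm.
- lip_b (a point): Middle of the near top edge of the second from the left cover, 70 mm from its pivot on the robot's side. Moves with the cover: rises as it tilts, about 70 mm above the deck when upright. A level push on the edge jams by friction while the tilt is small (below about 1 rad): follow the edge's arc, up and away.
- cover_c (a joint): Tilt of the third from the left cover, rad: 0 flush, 1.6 its stop just past upright. A plate 110 (x) x 90 (y) x 4 mm that rocks about an axis along y at mid-thickness, 40 mm from its far edge, 70 mm from its near edge: far end down into the well, near edge up. The pivot is stiff, so an unlocked cover stays at whatever angle it is left. Pressing the near end moves none.
- pad_c (a point): Centre of the top of the raised black rubber strip (14 x 50 mm, 2 mm high) on the far end of the third from the left cover, 25 mm beyond its pivot, 15 mm from its far edge: the place to press. Moves with the cover. Unlocked, it sinks into the well at 3 to 6 N (12 mm down tilts the cover about 0.6 rad, 24 mm about 1); locked, it gives less than 2 mm.
- lip_c (a point): Middle of the near top edge of the third from the left cover, 70 mm from its pivot on the robot's side. Moves with the cover: rises as it tilts, about 70 mm above the deck when upright. A level push on the edge jams by friction while the tilt is small (below about 1 rad): follow the edge's arc, up and away.
- cover_d (a joint): Tilt of the rightmost (-y end) cover, rad: 0 flush, 1.6 its stop just past upright. A plate 110 (x) x 90 (y) x 4 mm that rocks about an axis along y at mid-thickness, 40 mm from its far edge, 70 mm from its near edge: far end down into the well, near edge up. The pivot is stiff, so an unlocked cover stays at whatever angle it is left. Pressing the near end moves none.
- pad_d (a point): Centre of the top of the raised black rubber strip (14 x 50 mm, 2 mm high) on the far end of the rightmost (-y end) cover, 25 mm beyond its pivot, 15 mm from its far edge: the place to press. Moves with the cover. Unlocked, it sinks into the well at 3 to 6 N (12 mm down tilts the cover about 0.6 rad, 24 mm about 1); locked, it gives less than 2 mm.
- lip_d (a point): Middle of the near top edge of the rightmost (-y end) cover, 70 mm from its pivot on the robot's side. Moves with the cover: rises as it tilts, about 70 mm above the deck when upright. A level push on the edge jams by friction while the tilt is small (below about 1 rad): follow the edge's arc, up and away.
- weight: Bystander: small steel calibration weight with a knob, 30 mm wide, 35 mm high, loose on the far margin of the deck. Origin: centre of its underside.
- adapter: Bystander: brass adapter, 26 mm wide, 34 mm high, loose on the far margin of the deck. Origin: centre of its underside.
- plug: Bystander: black plastic plug, 22 mm wide, 22 mm high, loose on the deck between the two middle covers. Origin: centre of its underside.
- wrench: Bystander: wrench lying on the bench to the left of the console.
- screwdriver: Bystander: screwdriver lying on the bench to the right of the console.
- jar: Bystander: jar, 56 mm wide, 80 mm high, on the bench to the left of the console. Origin: centre of its underside.

How it is judged (in metres and radians):
At the end, for the whole second after the job is handed in: Exactly one cover stands open (tilt above 1.35 rad, stop at 1.6), the other three are flush (tilt below 0.1 rad), and no cover is moving (((value of joint cover_a above 1.35 rad and value of joint each of cover_b, cover_c, cover_d below 0.1 rad) or (value of joint cover_b above 1.35 rad and value of joint each of cover_a, cover_c, cover_d below 0.1 rad) or (value of joint cover_c above 1.35 rad and value of joint each of cover_a, cover_b, cover_d below 0.1 rad) or (value of joint cover_d above 1.35 rad and value of joint each of cover_a, cover_b, cover_c below 0.1 rad)) and velocity of joint cover_a between -0.05 and 0.05 rad/s and velocity of joint cover_b between -0.05 and 0.05 rad/s and velocity of joint cover_c between -0.05 and 0.05 rad/s and velocity of joint cover_d between -0.05 and 0.05 rad/s); the robot touches nothing.
It fails at once if a bystander is shifted or lifted by more than 25 mm, or the weight, adapter, plug or jar is knocked over (distance of any of weight, adapter, plug, wrench, screwdriver, jar from where it was at the start of the episode above 0.025 m or angle between any of weight, adapter, plug, jar's own z axis and vertical above 0.7 rad).
It also fails if it takes over 51 s, if anything falls off the work surface, if the arm or the gripper's body presses on something with over 40 N, if the wrist force passes 120 N, or if a joint passes its speed limit or range.

## Working session

There is one attempt and no reset: what is moved stays moved. The work goes in short steps, Python scripts to look and compute and a tool call to move; the robot and the scene stay as the last step left them, time stands still between calls to the robot, and variables do not carry over. Pictures are saved under pics/ and viewed, at most 10 in all, crops included, and the job is handed in when it is done.

Besides the shell and the picture viewer there is one more tool, called after "Call:" in YAML: its name, and indented under it one key for each argument. arm_command: Moves the arm, as the interface text tells. Shift numbers are shares of 0.25 m and turn numbers shares of 180 degrees, none past 1 either way. Its arguments: {"type":"object","properties":{"rows":{"type":"array","items":{"type":"array"}},"grip":{"type":"number"}},"required":["rows"]}

```bash
mkdir -p pics
cat > h.py <<'E'
import numpy as np, cv2
from bench import arm
from scipy.spatial.transform import Rotation as R
def world(info,uv,depth):
    K=np.array([[info['fx'],0,info['cx']],[0,info['fy'],info['cy']],[0,0,1.]])
    p=cv2.undistortPoints(np.array([[uv]],float),K,np.array([info['k1'],0,0,0.]))[0,0]
    c=np.array([p[0],p[1],1])*depth
    E=np.array(info['extrinsics']); return E[:3,:3]@c+E[:3,3]
def ray(info,uv,z):
    a=world(info,uv,0.);b=world(info,uv,1000.);t=(z-a[2])/(b[2]-a[2]);return a+t*(b-a)
E
python3 - <<'E'
from h import *
s=arm.read_state();print({k:np.round(v,3) for k,v in s.items()})
for c in('top','side'):
    im,d=arm.get_image(c);cv2.imwrite(f'pics/{c}0.png',im);i=arm.camera_info(c);np.save(c+'0.npy',d)
    print(c,i['fx'],np.round(i['extrinsics'],2).tolist())
    for q in('pad_a','lip_a','weight','adapter','plug','jar','console'):
        for r in arm.spot_in(c,q)[:5]:
            u=r['position'];z=d[int(u[1]),int(u[0])];print(q,round(r['score'],2),np.round(u),np.round(world(i,u,z)))
E
```

```text
{'clock': np.float64(0.0), 'joints': array([-9.370e-01,  3.860e-01,  7.000e-03, -1.000e-03, -1.194e+00,
       -2.590e-01]), 'joint_vel': array([ 0.001, -0.001, -0.001,  0.001, -0.001,  0.   ]), 'joint_efforts': array([-0.0000e+00, -3.9228e+01,  1.8840e+01,  4.1860e+00, -5.0000e-03,
        0.0000e+00]), 'position': array([ 228.597, -581.066,  230.217]), 'ee_rot': array([-0.186,  0.983,  0.001, -0.   ]), 'contact_force': array([ 0.609,  0.925, -0.326]), 'wrist_torque': array([-0.007, -0.039,  0.013]), 'grasp_force': np.float64(0.0), 'gripper_width': np.float64(85.561)}
top 391.25450098386875 [[0.03, -0.99, 0.11, 382.19], [-1.0, -0.03, -0.02, 5.29], [0.02, -0.11, -0.99, 1450.86], [0.0, 0.0, 0.0, 1.0]]
pad_a 0.9 [352. 206.] [ 544. -127.   82.]
pad_a 0.71 [278. 210.] [525. 133.  76.]
pad_a 0.66 [312. 208.] [535.  14.  80.]
lip_a 0.96 [277. 208.] [530. 136.  83.]
lip_a 0.9 [311. 208.] [533.  17.  80.]
lip_a 0.87 [245. 208.] [528. 249.  81.]
lip_a 0.69 [353. 207.] [ 542. -132.   86.]
weight 0.65 [273. 183.] [616. 151.  95.]
adapter 0.38 [329. 182.] [624. -43. 107.]
plug 0.5 [238. 207.] [529. 272.  83.]
plug 0.2 [276. 207.] [532. 141.  79.]
jar 0.7 [196. 186.] [599. 421.  85.]
console 0.87 [292. 206.] [537.  85.  78.]
side 404.87036912284543 [[-0.83, -0.4, 0.38, 102.46], [-0.55, 0.62, -0.56, 629.49], [-0.01, -0.68, -0.74, 951.44], [0.0, 0.0, 0.0, 1.0]]
pad_a 0.74 [316. 209.] [530.   8.  84.]
pad_a 0.72 [263. 278.] [515. 264.  81.]
pad_a 0.72 [335. 184.] [ 539. -112.   80.]
pad_a 0.61 [291. 242.] [521. 139.  84.]
pad_a 0.32 [250. 363.] [431. 430.  11.]
lip_a 0.96 [288. 242.] [528. 142.  78.]
lip_a 0.86 [335. 182.] [ 541. -114.   82.]
lip_a 0.83 [315. 212.] [525.  17.  82.]
lip_a 0.8 [260. 280.] [518. 273.  78.]
weight 0.7 [257. 228.] [615. 163. 101.]
adapter 0.56 [296. 183.] [630. -35.  97.]
plug 0.44 [302. 219.] [531.  71. 103.]
jar 0.69 [194. 322.] [575. 444.  79.]
console 0.89 [294. 244.] [511. 140.  83.]
```

View pics/top0.png

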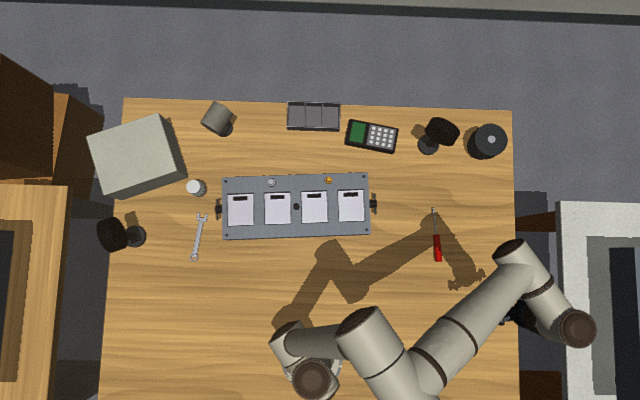

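View pics/side0.png

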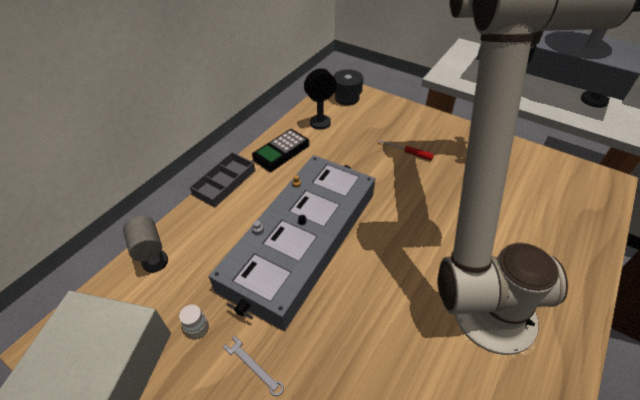

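The top view shows the console at columns 222–370, rows 173–240, with covers near (240,209), (277,208), (314,206) and (351,205). Each has a dark strip at its upper edge, and the plug is at (296,207). The side view agrees. Next I'll measure the covers and strips by segmenting the images.

Run:
```python
from h import *
for c,cen in(('top',[(240,209),(277,208),(314,206),(351,205)]),('side',[(262,278),(290,242),(315,210),(336,181)])):
    im=cv2.imread(f'pics/{c}0.png');g=cv2.cvtColor(im,cv2.COLOR_BGR2GRAY);i=arm.camera_info(c)
    C=[];P=[]
    m=(g>g[cen[1][1],cen[1][0]]-35).astype(np.uint8)
    n,l,st,ce=cv2.connectedComponentsWithStats(m)
    for x,y in cen:
        k=l[y,x]; msk=(l==k).astype(np.uint8)
        ct=max(cv2.findContours(msk,0,2)[0],key=cv2.contourArea)
        h=cv2.convexHull(ct)
        hm=cv2.fillConvexPoly(np.zeros_like(msk),h,1)
        M=cv2.moments(hm,True);cc=(M['m10']/M['m00'],M['m01']/M['m00'])
        ys,xs=np.where((hm>0)&(g<90)); 
        w=ray(i,cc,80);p=ray(i,(xs.mean(),ys.mean()),82)
        print(c,np.round(cc,1),M['m00'],len(xs),'cover',np.round(w,1),'pad',np.round(p,1));C.append(w);P.append(p)
    C=np.array(C);v=np.polyfit(C[:,1],C[:,0],1);print('slope',v)
    cv2.imwrite(f'pics/{c}1.png',cv2.resize(im[150:340,200:400],None,fx=3,fy=3,interpolation=2)) 
s=arm.read_state();print(R.from_quat(s['ee_rot']).as_matrix().round(3))
```

```text
top [240.  209.5] 784.0 56 cover [520.5 265.6  80. ] pad [557.4 268.1  82. ]
top [277.3 208.2] 787.0 52 cover [529.  135.2  80. ] pad [570.1 137.6  82. ]
top [313.9 206.9] 796.0 52 cover [537.3   6.6  80. ] pad [577.8   9.1  82. ]
top [350.6 205.4] 793.0 55 cover [ 546.7 -122.7   80. ] pad [ 580.1 -121.7   82. ]
slope [-6.70059890e-02  5.38139079e+02]
side [261.8 277. ] 1406.0 89 cover [519.7 264.6  80. ] pad [560.8 266.4  82. ]
side [289.9 240.2] 1135.0 73 cover [528.2 134.9  80. ] pad [569.4 136.9  82. ]
side [314.3 208. ] 930.0 72 cover [537.1   4.8  80. ] pad [572.3  14.2  82. ]
side [335.7 179.9] 769.0 51 cover [ 545.9 -125.3   80. ] pad [ 586.7 -123.2   82. ]
slope [-6.73232083e-02  5.37399266e+02]
[[-0.931 -0.366  0.   ]
 [-0.366  0.931 -0.   ]
 [-0.    -0.    -1.   ]]
```

Call:
arm_command:
  rows:
    - [[-0.83,0.49,0.1],[0,0,0.098]]
    - [[-0.83,0.49,0.1],[0,0,0.098]]
    - [[-0.83,0.49,0.1],[0,0,0.098]]
    - [[-0.83,0.49,0.1],[0,0,0.098]]
    - [[-0.83,0.49,0.1],[0,0,0.098]]
  grip: 0

```text
clock: 1.3
position: [378.0, -390.0, 206.4]
ee_rot: [-0.033, 0.999, -0.0, 0.0]
contact_force: [1.5, -1.0, -0.2]
gripper_width: 12.4
grasp_force: 0.0
```

```bash
cat >> h.py <<'E'
u=np.array([.9978,.067,0]);v=np.array([-.067,.9978,0])
PAD=dict(a=[560,268,82],b=[569,138,82],c=[577.5,8.5,82],d=[586,-121,82])
def go(name,dx,dz,dy=0):
    s=arm.read_state();Rm=R.from_quat(s['ee_rot']).as_matrix()
    t=np.array(PAD[name])+dx*u+dy*v+[0,0,dz]
    want=np.column_stack([-u,v,[0,0,-1]])
    print('t',round(s['clock'],2),'pos',s['position'].round(1),'F',s['contact_force'].round(1),'frac',((Rm.T@(t-s['position']))/250).round(3),'turn',(R.from_matrix(Rm.T@want).as_rotvec()/np.pi).round(3),'w',s['gripper_width'].round(1))
E
python3 -c "
from h import *
go('d',0,30)"
```

```text
Traceback (most recent call last):
  File "h.py", line 17, in go
    print('t',round(s['clock'],2),'pos',s['position'].round(1),'F',s['contact_force'].round(1),'frac',((Rm.T@(t-s['position']))/250).round(3),'turn',(R.from_matrix(Rm.T@want).as_rotvec()/np.pi).round(3),'w',s['gripper_width'].round(1))
                                                                                                                                                                                                               ^^^^^^^^^^^^^^^^^^^^^^^^
AttributeError: 'float' object has no attribute 'round'
```

Call:
arm_command:
  rows:
    - [[-0.9,1.0,0.2],[0,0,0]]
    - [[-0.9,1.0,0.2],[0,0,0]]
    - [[-0.9,1.0,0.2],[0,0,0]]
    - [[-0.9,1.0,0.2],[0,0,0]]
    - [[-0.9,1.0,0.2],[0,0,0]]

```text
clock: 1.8
position: [530.9, -195.4, 169.7]
ee_rot: [-0.034, 0.999, -0.0, 0.0]
contact_force: [0.7, -0.5, 0.0]
gripper_width: -0.2
grasp_force: 0.0
```

Call:
arm_command:
  rows:
    - [[0,0,0],[0,0,0]]
    - [[0,0,0],[0,0,0]]

```text
clock: 2.0
position: [530.3, -196.0, 169.2]
ee_rot: [-0.035, 0.999, 0.0, -0.0]
contact_force: [0.2, -0.4, -0.2]
gripper_width: 0.0
grasp_force: 0.0
```

```bash
sed -i "s/s\['gripper_width'\].round(1)/s['gripper_width']/" h.py
python3 -c "
from h import *
go('d',0,30)
im,_=arm.get_image('wrist');cv2.imwrite('pics/w1.png',im)"
```

```text
t 2.0 pos [ 530.3 -196.   169.2] F [ 0.2 -0.4 -0.2] frac [-0.243  0.284  0.228] turn [ 0.    -0.     0.001] w 0.0147688207763501
```

View pics/w1.png

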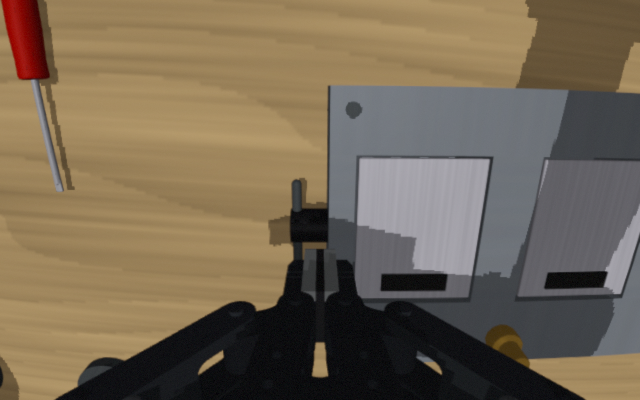

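The wrist view shows the shut fingertips near (320,262), pad d near (414,282), pad c near (576,280) and the adapter near (507,343).

Call:
arm_command:
  rows:
    - [[-0.24,0.28,0.2],[0,0,0]]
    - [[-0.24,0.28,0.2],[0,0,0]]
    - [[-0.24,0.28,0.2],[0,0,0]]
    - [[-0.24,0.28,0.2],[0,0,0]]

```text
clock: 2.45
position: [584.6, -123.7, 118.9]
ee_rot: [-0.033, 0.999, -0.0, -0.001]
contact_force: [0.4, -0.8, 0.7]
gripper_width: 0.3
grasp_force: 0.0
```

```bash
python3 -c "
from h import *
go('d',0,2)
im,_=arm.get_image('wrist');cv2.imwrite('pics/w2.png',im);i=arm.camera_info('wrist')
for r in arm.spot_in('wrist','pad_d')[:4]: print(r['score'],r['position'],ray(i,r['position'],82).round(1))"
```

```text
t 2.45 pos [ 584.6 -123.7  118.9] F [ 0.4 -0.8  0.7] frac [-0.007  0.01   0.139] turn [-0.    -0.001 -0.   ] w 0.26427707420195806
0.95 [554.0, 158.9] [5.347e+02 5.000e-01 8.200e+01]
0.73 [324.6, 151.2] [ 539.4 -124.8   82. ]
```

View pics/w2.png

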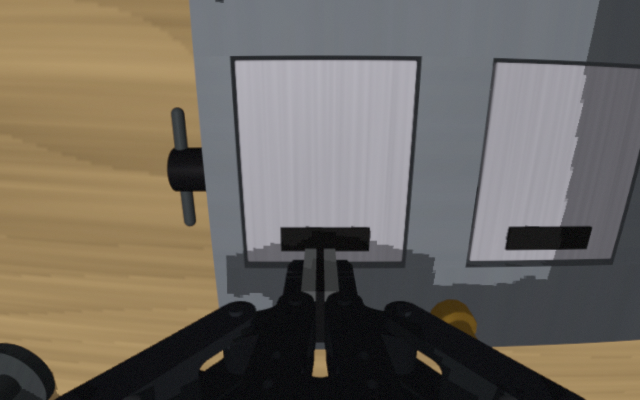

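The fingers are over pad d (325,239), and pad c is at (549,238). I'll press in small steps.

```bash
python3 -c "
from h import *
i=arm.camera_info('wrist')
for p in((325,239),(549,238)): print(ray(i,p,82).round(1))"
```

```text
[ 590.  -121.4   82. ]
[581.7  10.5  82. ]
```

Call:
arm_command:
  rows:
    - [[0,0.01,0.07],[0,0,0]]
    - [[0,0.01,0.13],[0,0,0]]
    - [[0,0.01,0.15],[0,0,0]]
    - [[0,0.01,0.16],[0,0,0]]
    - [[0,0.01,0.16],[0,0,0]]

```text
clock: 3.05
position: [584.9, -121.7, 80.5]
ee_rot: [-0.033, 0.999, -0.0, 0.001]
contact_force: [0.3, 0.3, -1.1]
gripper_width: -0.0
grasp_force: 0.0
```

Call:
arm_command:
  rows:
    - [[-0.01,0,0.01],[0,0,0]]
    - [[-0.01,0,0.02],[0,0,0]]
    - [[-0.01,0,0.02],[0,0,0]]

```text
clock: 3.35
position: [587.5, -121.1, 75.1]
ee_rot: [-0.034, 0.999, -0.0, 0.0]
contact_force: [-1.9, -1.9, 3.4]
gripper_width: 0.2
grasp_force: 2.0
```

Call:
arm_command:
  rows:
    - [[0,0,0.01],[0,0,0]]
    - [[0,0,0.02],[0,0,0]]
    - [[0,0,0.02],[0,0,0]]

```text
clock: 3.65
position: [586.5, -121.0, 69.8]
ee_rot: [-0.033, 0.999, -0.0, -0.001]
contact_force: [-3.5, -1.8, 4.3]
gripper_width: -0.1
grasp_force: 2.2
```

Cover d rocks: it has sunk 12 mm at about 4 N. I'll press it deeper.

Call:
arm_command:
  rows:
    - [[0.01,0,0.02],[0,0,0]]
    - [[0.01,0,0.03],[0,0,0]]
    - [[0.01,0,0.04],[0,0,0]]
    - [[0.01,0,0.05],[0,0,0]]
    - [[0.01,0,0.05],[0,0,0]]

```text
clock: 4.15
position: [586.3, -120.5, 57.3]
ee_rot: [-0.034, 0.999, 0.0, 0.002]
contact_force: [1.6, 0.6, 1.5]
gripper_width: -0.3
grasp_force: 0.8
```

```bash
python3 -c "
from h import *
go('d',0,30)
im,_=arm.get_image('side');cv2.imwrite('pics/s3.png',cv2.resize(im[100:260,240:440],None,fx=3,fy=3))"
```

```text
t 4.15 pos [ 586.3 -120.5   57.3] F [1.6 0.6 1.5] frac [ 0.    -0.002 -0.219] turn [0.    0.001 0.   ] w -0.2767487041640075
```

View pics/s3.png

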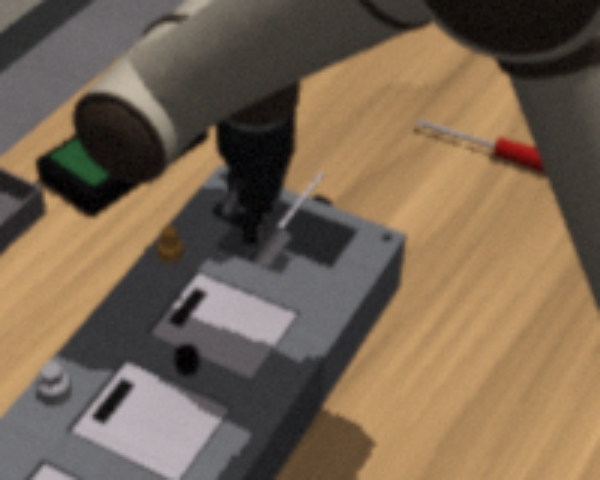

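The cover is open about 1 rad, with its plate edge-on near (300,205) in the crop. I'll lift out, go round to the near side and push the lip.

Call:
arm_command:
  rows:
    - [[0,0,-0.1],[0,0,0]]
    - [[0,0,-0.3],[0,0,0]]
    - [[0,0,-0.48],[0,0,0]]
    - [[0,0,-0.48],[0,0,0]]

```text
clock: 4.6
position: [589.2, -121.0, 184.2]
ee_rot: [-0.034, 0.999, -0.001, 0.007]
contact_force: [0.1, -0.7, 0.1]
gripper_width: 0.5
grasp_force: 0.0
```

Call:
arm_command:
  rows:
    - [[0.2,0,0],[0,0,0]]
    - [[0.4,0,0],[0,0,0]]
    - [[0.4,0,0],[0,0,0]]
    - [[0.4,0,0],[0,0,0]]

```text
clock: 5.0
position: [484.5, -127.5, 177.0]
ee_rot: [-0.033, 0.999, -0.0, 0.0]
contact_force: [0.7, 0.3, 0.5]
gripper_width: -0.1
grasp_force: 0.0
```

```bash
python3 -c "
from h import *
go('d',-100,38)
im,_=arm.get_image('wrist');cv2.imwrite('pics/w4.png',im)
im,d=arm.get_image('side');cv2.imwrite('pics/s4.png',im);i=arm.camera_info('side')
print([(r['score'],r['position'],world(i,r['position'],d[int(r['position'][1]),int(r['position'][0])]).round()) for r in arm.spot_in('side','lip_d')])"
```

```text
t 5.0 pos [ 484.5 -127.5  177. ] F [0.7 0.3 0.5] frac [-0.007 -0.001  0.228] turn [-0.  0. -0.] w -0.08988649246513244
[(0.91, [314.3, 210.1], array([532.,  12.,  81.])), (0.82, [288.8, 242.5], array([527., 141.,  78.])), (0.74, [263.0, 277.9], array([515., 265.,  80.])), (0.59, [331.8, 182.2], array([ 569., -142.,   43.])), (0.58, [418.6, 156.8], array([ 400., -438.,   11.]))]
```

View pics/w4.png

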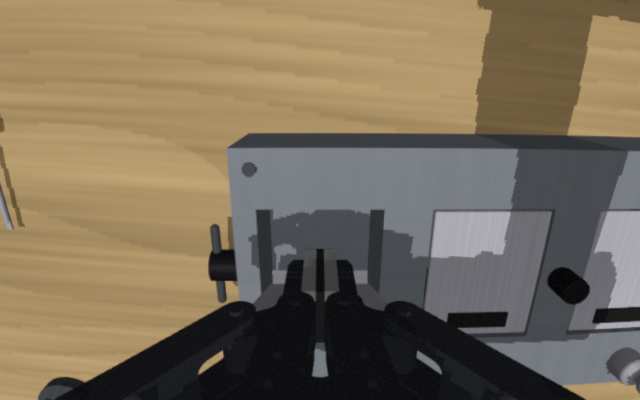

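The wrist view shows the open well (columns 258–383) ahead of the fingertips at (320,250), with the neighbouring cover c still shut. I'll go down to z≈120 and push away from the robot.

Call:
arm_command:
  rows:
    - [[0,0,0.12],[0,0,0]]
    - [[0,0,0.23],[0,0,0]]
    - [[-0.06,0,0.23],[0,0,0]]
    - [[-0.12,0,0.22],[0,0,0]]
    - [[-0.16,0,0.21],[0,0,0]]

```text
clock: 5.65
position: [526.8, -124.7, 123.9]
ee_rot: [-0.034, 0.999, -0.0, -0.001]
contact_force: [-1.5, -0.3, 1.2]
gripper_width: 0.3
grasp_force: 0.8
```

Call:
arm_command:
  rows:
    - [[-0.02,0,0],[0,0,0]]
    - [[-0.04,0,0],[0,0,0]]
    - [[-0.06,0,0],[0,0,0]]
    - [[-0.08,0,0],[0,0,0]]
    - [[-0.08,0,0],[0,0,0]]

```text
clock: 6.15
position: [545.7, -123.4, 124.6]
ee_rot: [-0.034, 0.999, -0.0, 0.001]
contact_force: [0.5, 0.1, 0.7]
gripper_width: -0.2
grasp_force: 0.0
```

Call:
arm_command:
  rows:
    - [[-0.02,0,0],[0,0,0]]
    - [[-0.03,0,0],[0,0,0]]
    - [[-0.03,0,0],[0,0,0]]

```text
clock: 6.45
position: [551.6, -123.1, 124.4]
ee_rot: [-0.033, 0.999, 0.0, -0.001]
contact_force: [-4.1, 1.0, 2.7]
gripper_width: -0.2
grasp_force: 1.8
```

```bash
python3 -c "
from h import *
go('d',-38,38)
im,_=arm.get_image('side');cv2.imwrite('pics/s5.png',cv2.resize(im[100:260,240:440],None,fx=3,fy=3))"
```

```text
t 6.45 pos [ 551.6 -123.1  124.4] F [-4.1  1.   2.7] frac [ 0.014 -0.001  0.018] turn [ 0.    -0.001 -0.   ] w -0.2013648491395387
```

View pics/s5.png

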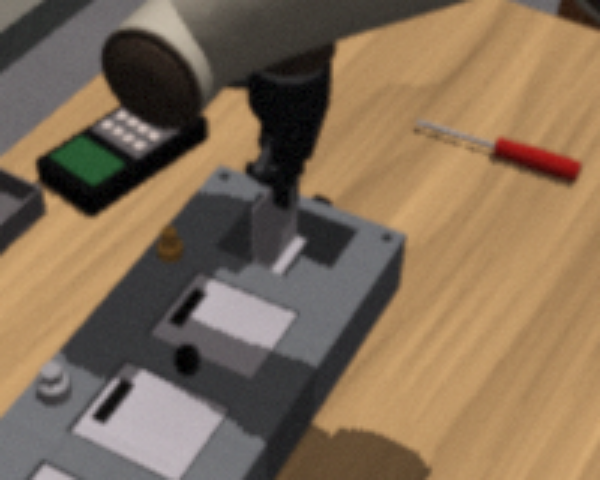

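The plate now stands nearly upright near (275,230) in the crop. I'll push on gently until it meets the stop.

Call:
arm_command:
  rows:
    - [[-0.01,0,0],[0,0,0]]
    - [[-0.02,0,0],[0,0,0]]
    - [[-0.02,0,0],[0,0,0]]

```text
clock: 6.8
position: [551.7, -123.2, 124.1]
ee_rot: [-0.033, 0.999, 0.0, -0.007]
contact_force: [-13.3, 0.6, 9.5]
gripper_width: 0.1
grasp_force: 6.8
```

Call:
arm_command:
  rows:
    - [[-0.01,0,0],[0,0,0]]
    - [[-0.02,0,0],[0,0,0]]
    - [[-0.02,0,0],[0,0,0]]

```text
clock: 7.1
position: [551.8, -123.3, 123.9]
ee_rot: [-0.033, 0.999, 0.0, -0.012]
contact_force: [-23.8, 1.4, 16.6]
gripper_width: -0.0
grasp_force: 11.8
```

Force rose without any motion, so it is either at the stop or jammed. I'll back off and look.

Call:
arm_command:
  rows:
    - [[0.05,0,0],[0,0,0]]
    - [[0.2,0,0],[0,0,0]]
    - [[0.4,0,-0.1],[0,0,0]]
    - [[0.4,0,-0.4],[0,0,0]]
    - [[0.4,0,-0.4],[0,0,0]]

```text
clock: 7.6
position: [462.7, -129.4, 227.5]
ee_rot: [-0.034, 0.999, -0.001, 0.003]
contact_force: [1.7, 1.2, 0.6]
gripper_width: 0.1
grasp_force: 0.0
```

```bash
python3 -c "
from h import *
go('d',-38,38)
i=arm.camera_info('side')
im,d=arm.get_image('side')
pts=np.array([world(i,(x,y),d[y,x]) for y in range(140,200) for x in range(300,370) if d[y,x]>0])
q=pts-np.array([588,-121.2,80]);P=np.column_stack([q@u+25,q@v,pts[:,2]-80])
k=P[(abs(P[:,1])<42)&(P[:,2]>8)&(P[:,2]<85)&(abs(P[:,0])<50)]
print(len(k))
for z in range(8,85,8):
    s=k[(k[:,2]>=z)&(k[:,2]<z+8)]; print(z,len(s),np.round(np.median(s[:,0]),1) if len(s) else '')
f=np.polyfit(k[:,2],k[:,0],1);print(f,'tilt',np.pi/2+np.arctan(f[0]))
cv2.imwrite('pics/s6.png',cv2.resize(im[100:260,240:440],None,fx=3,fy=3))"
```

```text
t 7.6 pos [ 462.7 -129.4  227.5] F [1.7 1.2 0.6] frac [-0.34   0.001  0.432] turn [-0.     0.002  0.   ] w 0.07446975893439729
231
8 26 -4.3
16 27 -3.9
24 27 -3.7
32 28 -3.4
40 25 -3.4
48 30 -3.2
56 25 -2.8
64 43 -2.1
72 0 
80 0 
[ 0.03925658 -4.76944194] tilt 1.6100327612066032
```

View pics/s6.png

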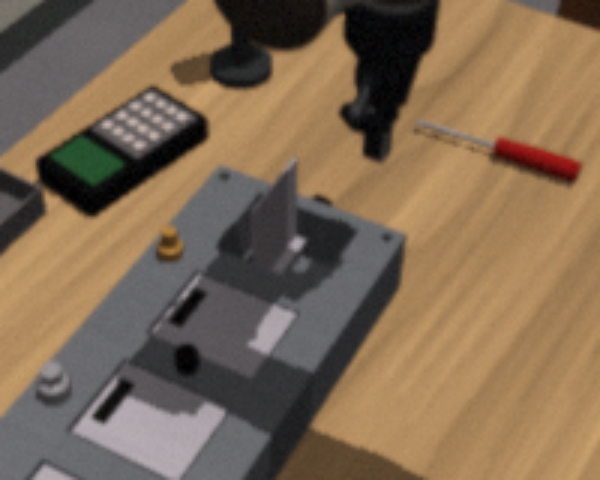

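The cover stands upright near (275,215) in the crop, with a measured tilt of about 1.6 rad. The other covers are flush, the bystanders haven't moved and the gripper is clear.

Call:
arm_command:
  rows:
    - [[0,0,0],[0,0,0]]
    - [[0,0,0],[0,0,0]]
    - [[0,0,0],[0,0,0]]

```text
clock: 7.95
position: [462.4, -128.9, 223.3]
ee_rot: [-0.033, 0.999, 0.0, -0.001]
contact_force: [0.2, 1.0, -0.6]
gripper_width: 0.1
grasp_force: 0.0
```

```bash
python3 -c "
from bench import arm
print(arm.job_done())"
```

```text
the job is handed in; nothing more can be done
None
```

Cover d (the rightmost) was the unlocked one; it now stands upright at about 1.6 rad, the other covers are shut, no bystander was touched, and the job was handed in at about 8 s (no verdict was returned).

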